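Clamp a shaft with a fork key through the guard of a cam fixture

TASK

Clamp the loose steel shaft in the grey bench fixture: take the blue-handled fork key from its holder, reach with it through the round hole in the yellow guard plate, fit it over the sunken bar knob and turn the knob clockwise until the shaft is held firmly against the back jaw, snug but not overtightened. Then draw the key out, stand it fully down in its holder again and let go. Be gentle with the key (do not press or wrench it hard) and leave the other parts on the bench where they are.

Things in the scene. Friction and masses are not known exactly. Their poses are not given: they have to be found in the camera images.
- fixture: Grey cam-clamp fixture fixed to the bench, base plate 112 x 140 x 12 mm. Origin on the vertical axis of its sunken knob, at bench height; x points from the knob square across the shaft to the back jaw, y runs along the shaft, z up. A yellow guard plate (48 x 90 x 6 mm, top 74 mm above the bench) with side skirts stands over the knob; shaft and jaw lie outside it.
- knob_disc (a point): Point fixed in the fixture, on the knob's axis, at the top of the knob's black disc (radius 16 mm), 46 mm above the bench. An upright red bar crosses the disc: 24 mm long, 5 mm thick, 10 mm high. At the start the bar stands 0.45 to 0.95 rad counterclockwise from above from the fixture's y axis (the shaft's line); where exactly is not measured: feel or look.
- cam (a point): Point fixed in the fixture, 24 mm above the bench: an eccentric steel cam (6 mm) turns here with the knob and pushes the shaft onto the back jaw as the knob turns clockwise from above. It bites with the bar about parallel to the shaft (within 0.35 rad, by jaw setting; the key trails by 0.17). Turning takes 0.08 N m, some 0.25 (0.15 to 0.4) N m when snug, over 0.45 is too tight; it rises fast, within 0.1 rad. It stays as left.
- guard_hole (a point): Centre of the round hole (31 mm diameter) in the guard plate, on the knob's axis, at the plate's top surface, 74 mm above the bench. Axes as the fixture's.
- back_jaw: Steel back jaw of the fixture, 22 x 70 x 30 mm, set at an adjustable place (fixed during the work) beyond the shaft. Origin at the centre of its underside, 12 mm above the bench; axes as the fixture's; its face towards the knob is 11 mm from its origin.
- shaft: Loose round steel cross shaft, 21 mm diameter, 105 mm long, lying on the fixture's base between cam and back jaw, with 0.5 to 3 mm of play. Origin at the middle of its underside, 12 mm above the bench; y along it.
- key_holder: Grey holder block fixed to the bench, 64 x 64 x 46 mm. Origin at the centre of its underside. The key stands in its vertical round hole (31 mm diameter, 40 mm deep, floor 6 mm above the bench) at the centre.
- fork_key: Fork key, 115 mm long, 0.16 kg, upright in the holder. Origin at the centre of its lower end, z up along it. The lowest 12 mm are two prongs, 18 mm long along the key's x, with an 8 mm wide slot between them, open along x. It drops over the knob's bar when key x is parallel to the bar (within about 0.15 rad, either way round), until the prongs stand on the disc. Shank 26 mm diameter.
- key_grip (a point): Middle of the key's blue square handle, 24 x 24 mm, 45 mm high (70 to 115 mm above the key's lower end), sides along the key's x and y axes. This point is 92.5 mm above the lower end.
- spider_block: Steel cross-shaft block, round, drilled, 54 mm across and 36 mm high. Bystander, to be left alone; origin at the centre of its underside.
- cross_shaft_b: Short steel cross shaft, 19 mm diameter, 60 mm long, lying along its y axis. Bystander, to be left alone; origin at the centre of its underside.
- ratchet: Ratchet handle, 215 mm long, lying. Bystander, to be left alone; origin at the centre of its underside.
- spider_gear_0: Loose bevel gear, 56 mm across, 26 mm high, nearest the work of a group of four. Bystander, to be left alone; origin at the centre of its underside.
Mind the look-alikes: they are no part of the job. There is more than one size of the fixture; the one meant has the size given above.

How it is judged:
By the outcome, as a careful person would: the job done as asked, in the order asked, and still so for the second after the job is handed in, with the robot touching nothing.
It also fails if it takes over 69 s, if anything falls off the work surface, if the arm or the gripper's body presses on something with over 40 N, if the wrist force passes 120 N, or if a joint passes its speed limit or range.

ROBOT

A 7-joint arm with a two-finger parallel gripper is mounted at the origin on the work surface; the furniture and walls round the work are solid. World frame = base frame: x ahead of the robot, y to its left, z up, the work surface at z = 0. Lengths are in mm, angles in rad, forces in N, time in s.
With the tool pointing down it reaches from about 400 to 875 mm from the base axis. Payload 4.4 kg.
Tool frame: the origin (TCP) lies at the very end of the fingers, on their centre line; the grasp point (between the pads) lies 19 mm behind it; z points along the fingers, y is the direction in which the jaws open and shut (so a half turn about z gives the same grasp; the last joint's range is limited). The gripper opens to 85 mm and grips with 20 to 120 N. Pads are 22 mm wide; open, the fingers measure 114 mm over their backs; the gripper's body (76 mm by 85 mm) begins 54 mm behind the grasp point. The pads swing forward as they close: fully open they stand 13 mm farther back than shut.
Start: joints at [-1.395, 0.628, 0.038, 1.517, -0.027, 0.996, -0.02], TCP at [155.618, 631.111, 231.313] pointing down, gripper open.
Joint ranges: [-3.06, 3.06], [-0.37, 2.12], [-1.25, 1.32], [0.18, 2.47], [-1.1, 4.24], [0.23, 1.98], [-2.94, 2.94]. Speed limits (rad/s): [2.57, 2.57, 3.14, 3.14, 3.14, 3.14, 3.14].

INTERFACE

Orientations are given as [roll, pitch, yaw] about the fixed x, y, z axes, in that order (R = Rz(yaw) Ry(pitch) Rx(roll)).
In Python, from cell import ctrl gives the robot as it stands. The module is installed in compiled form; this text tells all that it offers.
- The arm moves only by the shell command python3 -m jog 'ROWS'. ROWS is text: rows parted by semicolons, each of 7 numbers parted by spaces: the shift along the tool's x, y, z in mm, then the turn, a rotation vector about the tool's x, y, z in degrees, then the opening, from -1 (shut) to 1 (fully open). In form: x y z wx wy wz claw; .... A call has 1 to 8 rows; each row is the pose to reach, as a shift and turn from the pose commanded when the call began, along the tool's axes at that moment; what a row does not reach only later rows make up. A row lasts 1/8 s, in which the tool goes at most 62.5 mm and 10.7 degrees, less where a joint would pass 70% of its speed; a pose out of reach is approached as far as the arm can. A call with a gripper value outside its range is refused whole. The fingers move at their own pace and stop on an object; the grip force is fixed at half the most. Time passes only in rows, so rows that repeat a pose let the fingers close. It gives the time, the measured TCP pose, the force and the opening at its end, in the units of the state.
- ctrl.read_state(): the state, without advancing time (a new reading comes with each control period).
- ctrl.get_image(name): name is "side" or "top" or "wrist"; returns a dict with "image" (384x512x3 uint8, red, green, blue), "z_map" (384x512 float32, mm along the optical axis (not along the pixel's ray), 0 where there is no reading), "vertical_fov" (degrees; the focal length in pixels is half the picture's height over the tangent of half this angle, whatever the lens; pixels are square), "cx", "cy" (the principal point, pixels), "extrinsics" (4x4, takes a point from world to camera coordinates); the wrist camera has in their place "hand_eye" (4x4, takes a point from camera to tool coordinates, whose origin is the TCP and whose axes are the flange's). Camera axes: x right, y down, z forward; pixel columns grow to the right and rows downward; lengths in mm; the calibration is good to about 2 mm. A picture is of the moment at which its call begins: read the wrist's pose just before it.
- ctrl.finish_job(): hands the job in, once; it reports no verdict.
The state is a dict: "clock": time; "qpos": joint angles; "qd": joint speeds; "tau": joint torques, N m; "eef_pos": TCP position; "tool_rot": TCP orientation; "force": force on the tool from outside, world axes, zero at the start; "torque": the same for the moment, N m; "width": finger opening in mm.
Only numpy, scipy, OpenCV 4.12 (cv2) and the standard library are available. Lean on these libraries where they do the work, as an engineer would, in place of code of your own. Each camera call takes 0.05 s, during which the arm holds its last target.

## Working session

There is one attempt and no reset: what is moved stays moved. The work goes in short steps, Python scripts to look and compute and a shell command to move; the robot and the scene stay as the last step left them, time stands still between calls to the robot, and variables do not carry over. Pictures are saved under pics/ and viewed, and the job is handed in when it is done.

```bash
mkdir -p pics; cat > h.py <<'E'
from cell import ctrl
import numpy as np, cv2
from scipy.spatial.transform import Rotation as R
def save(name,tag):
    s=ctrl.read_state(); d=ctrl.get_image(name)
    cv2.imwrite(f'pics/{tag}.png',d['image'][:,:,::-1])
    np.savez(f'pics/{tag}.npz',pos=s['eef_pos'],rot=s['tool_rot'],**{k:v for k,v in d.items()})
    return s,d
def load(tag): return dict(np.load(f'pics/{tag}.npz'))
def pts(d):
    h,w=d['z_map'].shape; f=h/2/np.tan(np.radians(d['vertical_fov'])/2)
    u,v=np.meshgrid(np.arange(w),np.arange(h)); z=d['z_map']
    P=np.stack([(u-d['cx'])*z/f,(v-d['cy'])*z/f,z],-1)
    if 'extrinsics' in d: M=np.linalg.inv(d['extrinsics'])
    else:
        T=np.eye(4);T[:3,:3]=R.from_euler('xyz',d['rot']).as_matrix();T[:3,3]=d['pos'];M=T@d['hand_eye']
    return P@M[:3,:3].T+M[:3,3]
E
python3 - <<'E'
from h import *
for n in('top','side','wrist'):
    s,d=save(n,n+'0'); print(n,d['vertical_fov'],d['cx'],d['cy'],d['image'].shape)
print(s)
E
```

```text
top 49.73358903982549 262.1248891158897 188.881373841243 (384, 512, 3)
side 51.222308748892075 259.47139177160614 185.74965642867454 (384, 512, 3)
wrist 69.86981271127057 251.31346453553874 186.38748108724332 (384, 512, 3)
{'clock': 0.1, 'qpos': array([-1.39479471,  0.62927305,  0.03845286,  1.51824355, -0.02699367,
        0.99631468, -0.01997869]), 'qd': array([ 0.00106694, -0.00377394,  0.00140508, -0.00362864,  0.00100463,
        0.00013503, -0.00046395]), 'tau': array([ 2.92297373e-03, -5.64539659e+01,  1.23088818e+00, -1.93977892e+01,
        1.15182847e-02,  5.37152257e-03, -3.13735154e-05]), 'eef_pos': array([155.48767754, 630.55842542, 230.47643968]), 'tool_rot': array([-3.13987246e+00,  2.80283912e-05,  2.89980980e+00]), 'force': array([ 0.54523367, -0.32210797,  0.11575612]), 'torque': array([0.03178407, 0.00030111, 0.00993689]), 'width': 85.63984413833266}
```

View pics/top0.png

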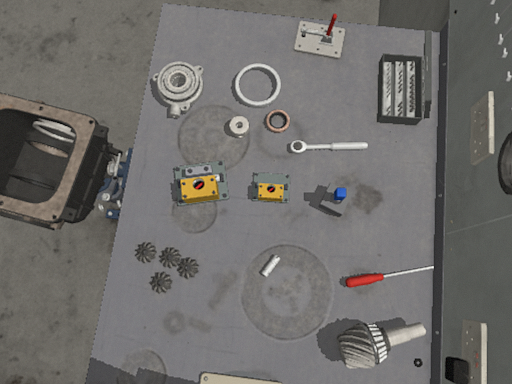

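View pics/side0.png

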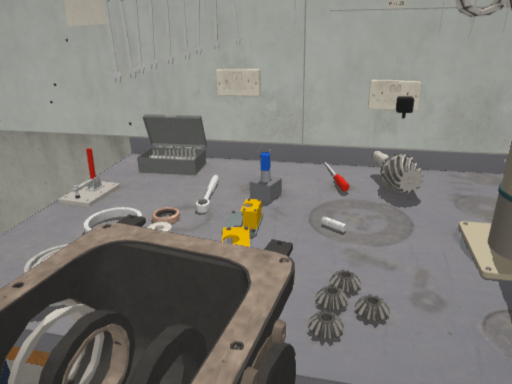

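View pics/wrist0.png

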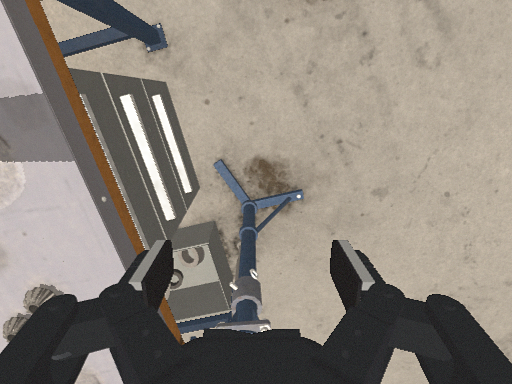

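Top view: two candidate fixtures, large at (199,185) and small at (270,187). The blue key is in the block at (340,195); the red lever at (333,25) and red screwdriver at (360,281) are look-alikes. Next I measure their sizes.

```bash
python3 - <<'E'
from h import *
d=load('top0');P=pts(d);im=d['image']
for (u,v) in [(199,185),(270,187),(340,192),(325,200),(300,146),(270,265),(187,267),(240,126),(110,190),(450,190),(170,150)]:
    print((u,v),P[v,u].round(0))
c=im[140:240,150:370]; cv2.imwrite('pics/c1.png',cv2.resize(c,None,fx=3.6,fy=3.6,interpolation=cv2.INTER_CUBIC)[:,:,::-1])
# yellow comps
hsv=cv2.cvtColor(im,cv2.COLOR_RGB2HSV)
m=((hsv[...,0]>18)&(hsv[...,0]<32)&(hsv[...,1]>150)&(P[...,2]>30)).astype(np.uint8)
n,l,st,ce=cv2.connectedComponentsWithStats(m)
for i in range(1,n):
    if st[i,4]<40: continue
    q=P[l==i]; q=q[abs(q[:,2]-np.median(q[:,2]))<5]; print(st[i],q.mean(0).round(1),np.median(q[:,2]),cv2.minAreaRect(q[:,:2].astype(np.float32)))
m=((hsv[...,0]>105)&(hsv[...,0]<130)&(hsv[...,1]>150)&(P[...,2]>60)&(P[...,2]<200)).astype(np.uint8)
n,l,st,ce=cv2.connectedComponentsWithStats(m)
for i in range(1,n):
    if st[i,4]<20: continue
    q=P[l==i]; print('blue',st[i],q.mean(0).round(1),q[:,2].max()); q=q[q[:,2]>q[:,2].max()-6];print(len(q),q.mean(0),cv2.minAreaRect(q[:,:2].astype(np.float32)))
E
```

```text
(199, 185) [565. 173.  57.]
(270, 187) [588. -13.  33.]
(340, 192) [ 574. -186.  125.]
(325, 200) [ 567. -161.   47.]
(300, 146) [716. -82.  25.]
(270, 265) [383. -37.  17.]
(187, 267) [352. 180.   1.]
(240, 126) [764.  94.   2.]
(110, 190) [550. 463. -89.]
(450, 190) [ 620. -467.   96.]
(170, 150) [669. 282.  -1.]
[180 176  39  26 654] [553.9 169.3  75.1] 75.29485740780694 ((556.6362915039062, 170.26402282714844), (52.215057373046875, 90.48047637939453), 16.468029022216797)
[259 183  25  17 286] [572.2 -16.2  54.7] 54.59170439967477 ((573.6471557617188, -16.387088775634766), (36.71862030029297, 63.63235092163086), 4.272128582000732)
blue [334 188  12  12 129] [ 572.6 -187.3  113.5] 125.83863919091243
73 [ 575.15461077 -188.85741492  122.36078162] ((574.776611328125, -189.0998077392578), (21.094514846801758, 20.64418601989746), 4.7330522537231445)
```

View pics/c1.png

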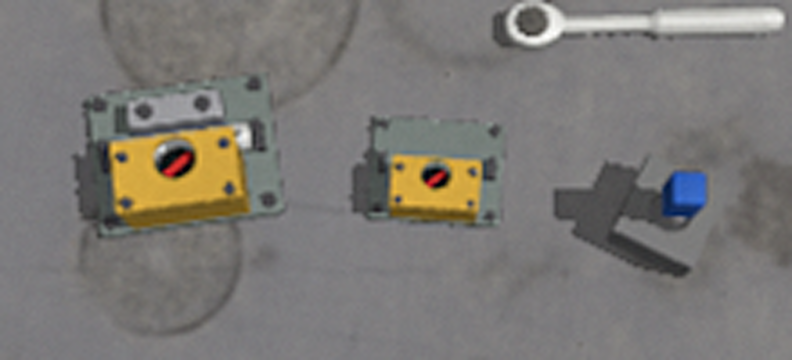

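Large fixture measures 52x90 at 75 mm, so it is the target: pixel (199,185), centre about (556,170). The small one is 37x64 at 55 mm, the decoy. Blue key is at about (575,-189), top at 122.

```bash
cat >> h.py <<'E'
def T(pos,rot):
    M=np.eye(4);M[:3,:3]=R.from_euler('xyz',rot).as_matrix();M[:3,3]=pos;return M
def rel(pos,yaw,s=None):
    "tool-frame shift and turn to reach pos, straight down with yaw"
    s=s or ctrl.read_state()
    A=T(s['eef_pos'],s['tool_rot']);B=T(pos,[np.pi,0,yaw]);D=np.linalg.inv(A)@B
    print('shift',D[:3,3].round(1),'turn',np.degrees(R.from_matrix(D[:3,:3]).as_rotvec()).round(2))
E
python3 - <<'E'
from h import *
d=load('wrist0');print(d['hand_eye'].round(2))
rel([480,200,260],2.9)
rel([480,200,260],1.84)
E
```

```text
[[   0.     -0.95   -0.32   82.66]
 [   1.      0.     -0.      0.26]
 [   0.     -0.32    0.95 -142.85]
 [   0.      0.      0.      1.  ]]
shift [-418.2 -340.5  -28.9] turn [-0.08  0.   -0.01]
shift [-418.2 -340.5  -28.9] turn [-7.000e-02  5.000e-02  6.072e+01]
```

```bash
python3 - <<'E'
from h import *
rel([556,110,175],1.87)
E
```

```text
shift [-513.5 -409.5   56.2] turn [-8.0e-02  4.0e-02  5.9e+01]
```

```bash
python3 -m jog '-43 -34 0 0 0 5 1;-86 -68 0 0 0 10 1;-129 -102 0 0 0 15 1;-172 -136 0 0 0 20 1;-215 -170 0 0 0 25 1;-258 -204 0 0 0 30 1;-301 -238 0 0 0 35 1;-344 -272 0 0 0 40 1'; python3 - <<'E'
from h import *
rel([556,110,175],1.87)
E
```

```text
clock: 1.15
eef_pos: [425.3, 283.2, 231.3]
tool_rot: [3.141, -0.0, 2.199]
force: [0.9, 0.1, 0.0]
width: 85.2
shift [-217.     3.9   56.3] turn [ 1.000e-02 -1.000e-02  1.885e+01]
```

```bash
python3 -m jog '-45 1 10 0 0 5 1;-90 2 20 0 0 10 1;-135 3 30 0 0 15 1;-180 3 45 0 0 19 1;-217 4 56 0 0 19 1;-217 4 56 0 0 19 1;-217 4 56 0 0 19 1'; python3 - <<'E'
from h import *
s,d=save('wrist','w1'); print(s['eef_pos'],s['tool_rot'],s['qd'].round(3))
E
```

```text
clock: 2.02
eef_pos: [555.1, 112.6, 175.1]
tool_rot: [-3.141, -0.001, 1.87]
force: [0.3, 0.1, 0.4]
width: 85.4
[555.08197817 112.55801653 175.07551546] [-3.14070430e+00 -1.01634769e-03  1.87049236e+00] [-0.022 -0.012 -0.011  0.002  0.001 -0.001  0.001]
```

View pics/w1.png

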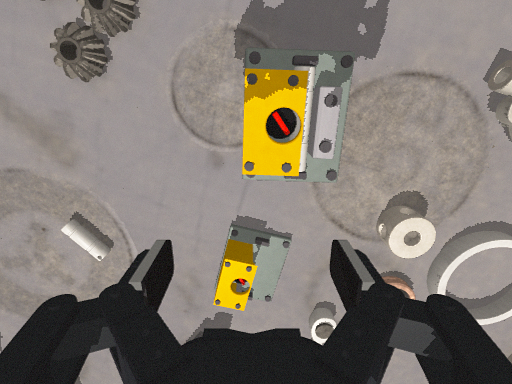

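Wrist view: target fixture centred at (297,115), hole and red bar at (283,123), white shaft at (308,120), jaw at (327,122). The decoy is at (240,280).

```bash
python3 - <<'E'
from h import *
d=load('w1');P=pts(d);im=d['image']
c=im[40:190,200:370]; cv2.imwrite('pics/c2.png',cv2.resize(c,None,fx=4,fy=4,interpolation=cv2.INTER_CUBIC)[:,:,::-1])
hsv=cv2.cvtColor(im,cv2.COLOR_RGB2HSV); V,U=np.mgrid[:384,:512]
f=192/np.tan(np.radians(d['vertical_fov'])/2)
M=T(d['pos'],d['rot'])@d['hand_eye']
def proj(m,z): # pixels mask -> world points at height z by ray
    v,u=np.nonzero(m); r=np.stack([(u-d['cx'])/f,(v-d['cy'])/f,np.ones(len(u))],-1)@M[:3,:3].T
    return M[:3,3]+r*((z-M[2,3])/r[:,2])[:,None]
box=(V<200)&(U>230)&(U<360)
ye=(hsv[...,0]>15)&(hsv[...,0]<35)&(hsv[...,1]>140)&box&(abs(P[...,2]-74)<5)
print('plate z',np.median(P[...,2][ye]))
q=proj(ye,74); print('plate',cv2.minAreaRect(q[:,:2].astype(np.float32)))
# hole: non-yellow pixels within plate hull near knob
m=ye.astype(np.uint8); h=((U-283)**2+(V-122)**2<24**2)&~((hsv[...,0]>15)&(hsv[...,0]<35)&(hsv[...,1]>140))
n,l,st,ce=cv2.connectedComponentsWithStats(h.astype(np.uint8)); i=1+st[1:,4].argmax(); print(st[i],ce[i])
q=proj(l==i,74); print('hole minEnc',cv2.minEnclosingCircle(q[:,:2].astype(np.float32)),q.mean(0))
red=((hsv[...,0]<8)|(hsv[...,0]>172))&(hsv[...,1]>150)&(hsv[...,2]>90)&((U-283)**2+(V-122)**2<20**2)
print('red n',red.sum(),'z',np.median(P[...,2][red]))
q=proj(red,56); print('red top56',cv2.minAreaRect(q[:,:2].astype(np.float32)),q.mean(0))
e=np.cov(q[:,:2].T);w,v=np.linalg.eigh(e);print('bar dir world deg',np.degrees(np.arctan2(v[1,1],v[0,1]))%180,np.sqrt(w*12))
b=box&(P[...,2]>8)&(P[...,2]<16)&(hsv[...,1]<90); q=P[b]; print('base',cv2.minAreaRect(q[:,:2].astype(np.float32)))
b=box&(P[...,2]>37)&(P[...,2]<46)&(hsv[...,1]<70)&(U>310); q=P[b]; print('jaw',len(q),cv2.minAreaRect(q[:,:2].astype(np.float32)))
E
```

```text
plate z 74.25586612399466
plate ((555.7581787109375, 172.30006408691406), (51.97067642211914, 90.0904312133789), 15.199437141418457)
[266 108  35  35 928] [282.9450431  124.69719828]
hole minEnc ((564.1047973632812, 174.74229431152344), 15.03450870513916) [563.86951916 175.17361803  74.        ]
red n 160 z 56.031593688862785
red top56 ((563.8511962890625, 174.83175659179688), (5.5834126472473145, 24.315311431884766), 52.67228317260742) [563.51464319 175.12265944  56.        ]
bar dir world deg 142.7479547594779 [ 5.63467654 23.92631998]
base ((582.9725341796875, 179.57928466796875), (111.87948608398438, 140.41043090820312), 15.34545612335205)
jaw 1431 ((609.23583984375, 186.7970733642578), (22.803678512573242, 69.97544860839844), 15.003920555114746)
```

View pics/c2.png

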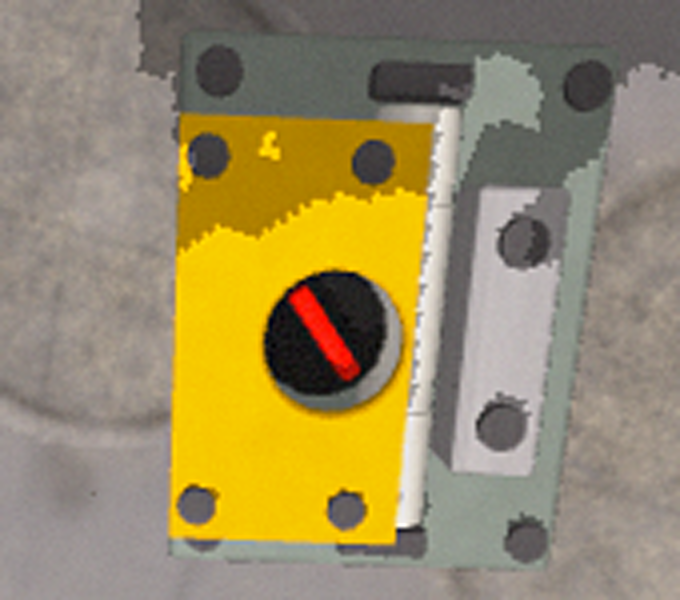

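```bash
python3 - <<'E'
from h import *
rel([559,-236,190],1.4)
E
```

```text
shift [-334.6  -99.6  -15.1] turn [-0.04 -0.06 27.02]
```

```bash
python3 -m jog '-55 -16 -8 0 0 5 1;-110 -33 -15 0 0 10 1;-165 -49 -15 0 0 15 1;-220 -66 -15 0 0 20 1;-275 -82 -15 0 0 25 1;-334 -99 -15 0 0 27 1;-334 -99 -15 0 0 27 1;-334 -99 -15 0 0 27 1'; python3 - <<'E'
from h import *
s,d=save('wrist','w2'); print(s['eef_pos'],s['tool_rot'],s['qd'].round(3))
E
```

```text
clock: 3.08
eef_pos: [559.9, -234.6, 190.3]
tool_rot: [-3.141, -0.002, 1.4]
force: [-0.5, 1.3, -0.0]
width: 85.6
[ 559.85216422 -234.63717538  190.28504375] [-3.14135324e+00 -1.77084780e-03  1.40046260e+00] [-0.027 -0.003 -0.018  0.007 -0.001  0.001  0.001]
```

View pics/w2.png

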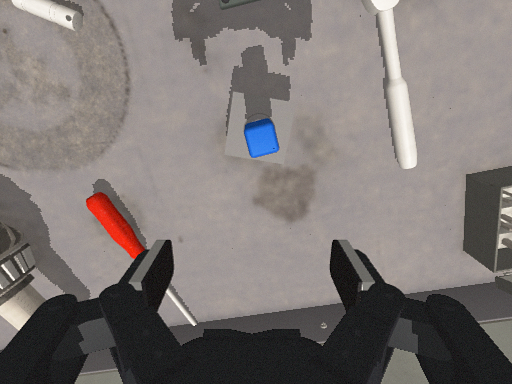

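```bash
python3 - <<'E'
from h import *
d=load('w2');P=pts(d);im=d['image']
c=im[60:190,190:330]; cv2.imwrite('pics/c3.png',cv2.resize(c,None,fx=4,fy=4,interpolation=cv2.INTER_CUBIC)[:,:,::-1])
hsv=cv2.cvtColor(im,cv2.COLOR_RGB2HSV); V,U=np.mgrid[:384,:512]
bl=(hsv[...,0]>100)&(hsv[...,0]<130)&(hsv[...,1]>140)&(V<200)&(U>220)&(U<300)
print(np.percentile(P[...,2][bl],[1,50,99]))
q=P[bl&(P[...,2]>117)]; print('top',len(q),np.median(q[:,2]),cv2.minAreaRect(q[:,:2].astype(np.float32)),q.mean(0))
b=(V<200)&(U>200)&(U<320)&(abs(P[...,2]-46)<4); q=P[b]; print('holder',len(q),np.median(q[:,2]),cv2.minAreaRect(q[:,:2].astype(np.float32)))
b=(V<200)&(U>200)&(U<320)&(P[...,2]>50)&~bl&(P[...,2]<75);q=P[b];print('shank',len(q),q.mean(0) if len(q) else 0)
E
```

```text
[ 86.12104772 120.94138113 122.8709147 ]
top 908 121.03733520046356 ((573.9837646484375, -176.75747680664062), (23.20526885986328, 46.28524398803711), 4.961165904998779) [ 574.93490596 -187.27625378  121.89550653]
holder 2761 46.26777223964956 ((575.042236328125, -188.38572692871094), (64.11062622070312, 64.07928466796875), 70.79360961914062)
shank 30 [ 574.47138991 -176.31078712   60.55739507]
```

View pics/c3.png

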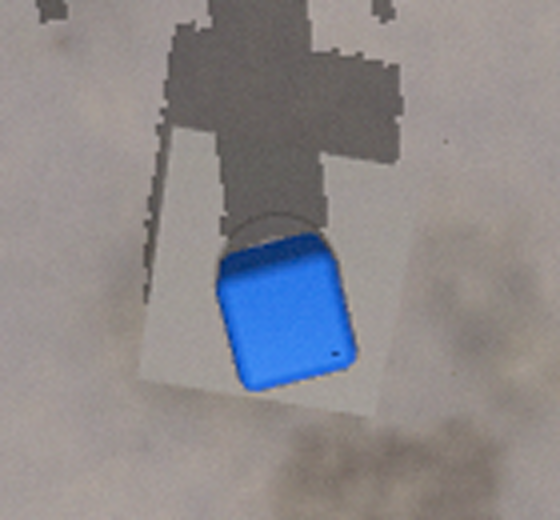

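```bash
python3 - <<'E'
from h import *
d=load('w2');P=pts(d);im=d['image']
hsv=cv2.cvtColor(im,cv2.COLOR_RGB2HSV); V,U=np.mgrid[:384,:512]
m=(hsv[...,0]>100)&(hsv[...,0]<130)&(hsv[...,1]>140)&(V<200)&(U>220)&(U<300)&(abs(P[...,2]-121)<1.5)
n,l,st,ce=cv2.connectedComponentsWithStats(m.astype(np.uint8)); i=1+st[1:,4].argmax()
q=P[l==i]
# exclude outliers along y
c=np.median(q,0); q=q[np.linalg.norm(q[:,:2]-c[:2],axis=1)<18]
print(len(q),c,cv2.minAreaRect(q[:,:2].astype(np.float32)),q.mean(0))
r=cv2.minAreaRect(q[:,:2].astype(np.float32))
for yaw in (1.57+np.radians(r[2]),np.radians(r[2])): print(yaw);rel([r[0][0],r[0][1],80],yaw)
E
```

```text
834 [ 575.12390564 -187.45280197  121.08837725] ((575.0684814453125, -187.9700469970703), (22.858396530151367, 22.89272689819336), 4.913555145263672) [ 575.09058847 -187.69277343  121.06908065]
1.6557577152631593
shift [ 47.5   7.1 110.3] turn [ -0.    -0.12 -14.55]
0.08575771526315934
shift [ 47.5   7.1 110.3] turn [-0.09 -0.09 75.41]
```

```bash
python3 -m jog '25 3 0 0 0 -7 1;47.5 7 20 0 0 -14.6 1;47.5 7 50 0 0 -14.6 1;47.5 7 80 0 0 -14.6 1;47.5 7 110 0 0 -14.6 1;47.5 7 110 0 0 -14.6 1;47.5 7 110 0 0 -14.6 1'; python3 - <<'E'
from h import *
rel([575,-188,80],1.656)
save('wrist','w3')
E
```

```text
clock: 4.0
eef_pos: [575.5, -189.9, 81.4]
tool_rot: [3.14, 0.0, 1.656]
force: [0.1, 0.0, 0.8]
width: 85.5
shift [ 1.9 -0.4  1.4] turn [ 0.08  0.   -0.03]
```

View pics/w3.png

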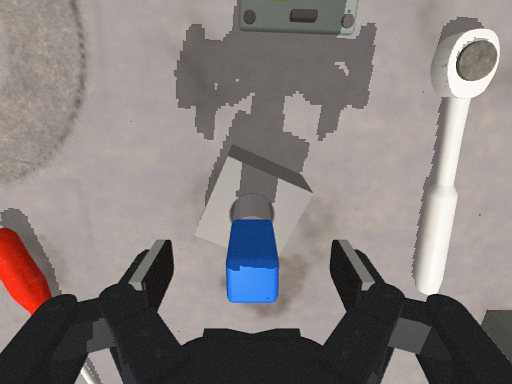

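Key handle at (253,270), squarely between the pads. Closing.

```bash
python3 -m jog '2 -0.4 1 0 0 0 0;2 -0.4 1 0 0 0 -0.5;2 -0.4 1 0 0 0 -1;2 -0.4 1 0 0 0 -1;2 -0.4 1 0 0 0 -1;2 -0.4 1 0 0 0 -1;2 -0.4 1 0 0 0 -1;2 -0.4 1 0 0 0 -1'; python3 - <<'E'
from h import *
s=ctrl.read_state();print(s['eef_pos'],s['tool_rot'],s['force'],s['torque'],s['width'])
E
```

```text
clock: 5.05
eef_pos: [574.3, -189.1, 79.6]
tool_rot: [3.141, 0.0, 1.654]
force: [-0.1, 0.5, 5.8]
width: 23.5
[ 574.30238798 -189.11176219   79.60357852] [3.14098635e+00 2.06928367e-04 1.65356279e+00] [-0.10671667  0.45379399  5.75918209] [ 0.10696163  0.07397969 -0.01173093] 23.520255971417207
```

```bash
python3 -m jog '0 0 -5 0 0 0 -1;0 0 -20 0 0 0 -1;0 0 -40 0 0 0 -1;0 0 -65 0 0 0 -1;0 0 -90 0 0 0 -1;0 0 -100 0 0 0 -1;0 0 -100 0 0 0 -1;0 0 -100 0 0 0 -1'; python3 - <<'E'
from h import *
s,_=save('wrist','w4');print(s['eef_pos'],s['tool_rot'],s['force'],s['torque'],s['width'])
save('side','s4')
d=load('w4')
c=d['image'][130:330,150:360]; cv2.imwrite('pics/c4.png',cv2.resize(c,None,fx=3.5,fy=3,interpolation=cv2.INTER_CUBIC)[:,:,::-1])
d=load('s4')
c=d['image'][90:220,200:340]; cv2.imwrite('pics/c5.png',cv2.resize(c,None,fx=4.5,fy=4.5,interpolation=cv2.INTER_CUBIC)[:,:,::-1])
E
```

```text
clock: 6.05
eef_pos: [573.3, -188.6, 178.4]
tool_rot: [-3.14, -0.001, 1.654]
force: [-0.4, -0.6, -1.1]
width: 23.4
[ 573.29300225 -188.62862918  178.3562208 ] [-3.13978528e+00 -8.37430305e-04  1.65361001e+00] [-0.42882046 -0.63383008 -1.06641114] [-0.04028307  0.05108048 -0.00686406] 23.423297550916363
```

View pics/c4.png

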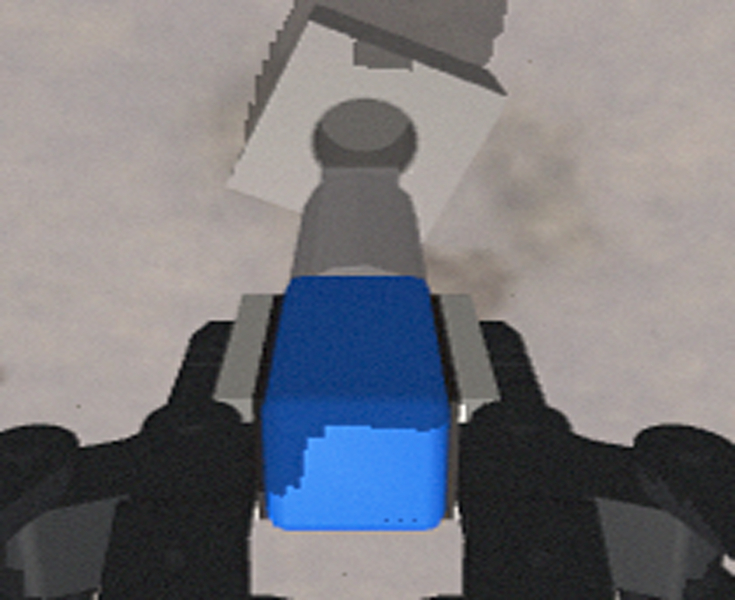

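View pics/c5.png

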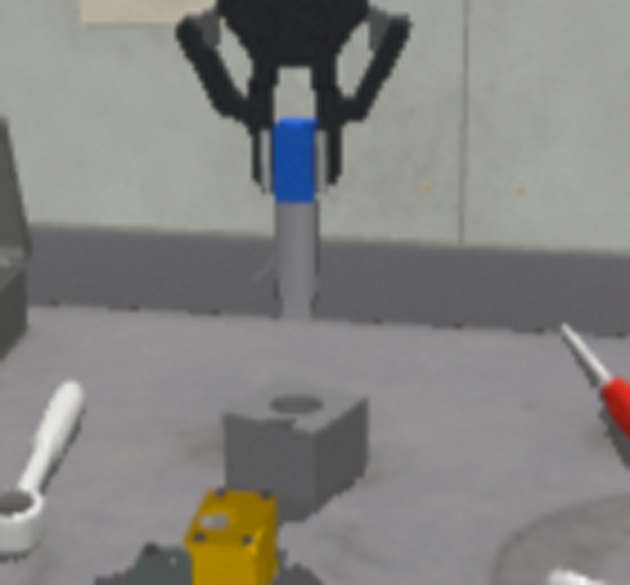

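Side crop: the lower tip shows a solid, narrowed (18 of 26 mm) face, as does the wrist crop at (365,180). Both look along world -y, so the slot (key x) lies along tool y. Holder hole is clear. I measure the key in the hand.

```bash
python3 - <<'E'
from h import *
d=load('w4');P=pts(d);im=d['image']
A=np.linalg.inv(T(d['pos'],d['rot'])); Q=P@A[:3,:3].T+A[:3,3]
hsv=cv2.cvtColor(im,cv2.COLOR_RGB2HSV); V,U=np.mgrid[:384,:512]
bl=(hsv[...,0]>100)&(hsv[...,0]<130)&(hsv[...,1]>140)&(V>150)
zt=Q[...,2][bl]; print('tool z of handle',np.percentile(zt,[1,5,50,95]))
top=bl&(Q[...,2]<np.percentile(zt,5)+2); q=Q[top]; print('top',len(q),cv2.minAreaRect(q[:,:2].astype(np.float32)),np.median(q[:,2]))
# shank : gray pts with tool z 5..60, x within 20
b=(abs(Q[...,0])<25)&(abs(Q[...,1])<20)&~bl&(Q[...,2]>8)&(Q[...,2]<80)
q=Q[b]
for z in range(8,80,8):
    k=q[(q[:,2]>=z)&(q[:,2]<z+8)]
    if len(k): print(z,len(k),k[:,0].min().round(1),k[:,0].max().round(1),k[:,1].min().round(1),k[:,1].max().round(1),k[:,1].mean().round(2))
# front face of handle
f=bl&(Q[...,2]>zt.min()+10); print('front x',np.median(Q[f][:,0]), 'fit',np.polyfit(Q[f][:,1],Q[f][:,0],1),np.polyfit(Q[f][:,2],Q[f][:,0],1))
# hole in holder
hm=(abs(P[...,2]-46)<3)
q=P[hm&(V<260)];print('holder',cv2.minAreaRect(q[np.linalg.norm(q[:,:2]-[575,-188],axis=1)<50][:,:2].astype(np.float32)))
E
```

```text
tool z of handle [-42.7405015  -42.25399089 -40.22043654  -5.89269014]
top 2083 ((33.90900421142578, -11.73021125793457), (37.27519607543945, 92.60539245605469), 81.13951873779297) -41.534644102497225
8 180 6.2 14.2 -11.4 11.2 0.21
16 174 2.8 14.0 -12.5 12.5 -0.12
24 153 0.8 14.0 -12.4 13.1 0.15
32 141 1.7 14.2 -12.1 13.0 0.41
40 121 3.3 13.8 -12.3 12.6 0.09
48 112 1.9 14.2 -12.2 13.0 0.45
56 64 4.2 13.8 -11.8 12.5 0.03
64 48 10.3 11.4 -8.2 9.0 0.19
72 4 10.3 10.4 -4.9 6.6 0.85
front x 11.235666176400855 fit [0.00854296 7.19853643] [ 0.32334714 17.81219894]
holder ((575.2548828125, -188.2202911376953), (64.49757385253906, 64.08717346191406), 70.77958679199219)
```

```bash
python3 - <<'E'
from h import *
rel([563.2,174.2,165],np.radians(52.7))
E
```

```text
shift [362.5  19.9  13.5] turn [-0.12  0.   42.04]
```

```bash
python3 -m jog '40 2 0 0 0 6 -1;95 5 0 0 0 12 -1;150 8 0 0 0 18 -1;205 11 0 0 0 24 -1;260 14 0 0 0 30 -1;315 17 0 0 0 36 -1;362 20 0 0 0 42 -1;362 20 0 0 0 42 -1'; python3 -m jog '0 0 0 0 0 0 -1;0 0 0 0 0 0 -1' ;python3 - <<'E'
from h import *
s,_=save('wrist','w5');print(s['eef_pos'],s['tool_rot'],s['force'],s['torque'],s['width'])
rel([563.2,174.2,165],np.radians(52.7),s)
save('side','s5');save('top','t5')
d=load('w5')
cv2.imwrite('pics/c6.png',cv2.resize(d['image'][60:330,100:400],None,fx=2.2,fy=2.2,interpolation=cv2.INTER_CUBIC)[:,:,::-1])
E
```

```text
clock: 7.15
eef_pos: [562.6, 179.6, 177.7]
tool_rot: [-3.139, -0.0, 0.929]
force: [-0.5, -0.7, -1.3]
width: 23.1
clock: 7.4
eef_pos: [564.2, 171.4, 179.2]
tool_rot: [3.141, 0.001, 0.918]
force: [-0.6, -0.2, -0.8]
width: 23.7
[564.15339963 171.40050918 179.2464086 ] [3.14118521e+00 8.43416628e-04 9.18084409e-01] [-0.56774999 -0.19986633 -0.80823702] [-0.04784207  0.01871943  0.00243018] 23.695303012190386
shift [ 1.7 -2.5 14.2] turn [ 0.02  0.05 -0.1 ]
```

View pics/c6.png

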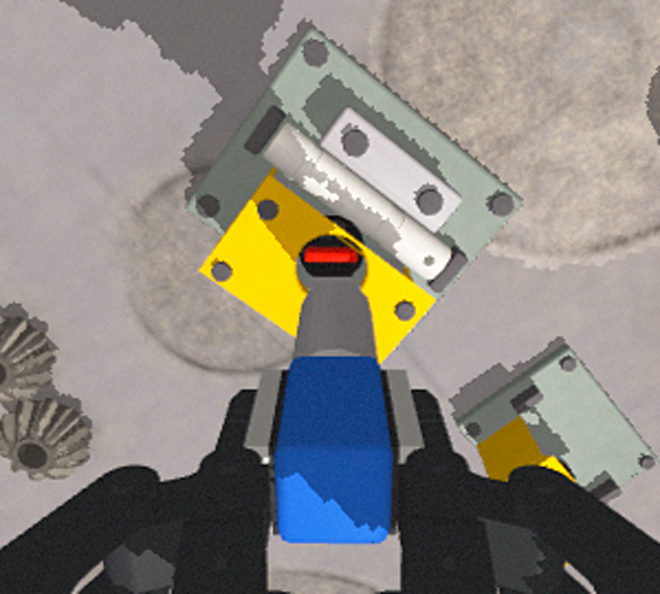

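Bar at (330,255) in the crop is parallel to the image rows (tool y). The hand is about 2.5 mm to its right; I correct that and descend to just above the plate.

```bash
python3 -m jog '1.7 -2.5 0 0 0 0 -1;1.7 -2.5 10 0 0 0 -1;1.7 -2.5 18 0 0 0 -1;1.7 -2.5 22 0 0 0 -1;1.7 -2.5 22 0 0 0 -1;1.7 -2.5 22 0 0 0 -1' ;python3 - <<'E'
from h import *
s,_=save('wrist','w6');print(s['eef_pos'],s['tool_rot'],s['force'],s['torque'],s['width'])
rel([563.2,174.2,119.6],np.radians(52.7),s)
d=load('w6')
cv2.imwrite('pics/c7.png',cv2.resize(d['image'][100:300,150:350],None,fx=3,fy=3,interpolation=cv2.INTER_CUBIC)[:,:,::-1])
E
```

```text
clock: 8.3
eef_pos: [563.2, 176.2, 157.4]
tool_rot: [3.141, -0.0, 0.921]
force: [1.2, 0.2, -1.0]
width: 23.3
[563.239511   176.20121127 157.4010235 ] [ 3.14130882e+00 -1.56108921e-04  9.20516868e-01] [ 1.24861158  0.16488041 -1.04338993] [-0.00057821 -0.01146894 -0.00091212] 23.271060144165965
shift [-1.6  1.2 37.8] turn [ 0.02 -0.01  0.04]
```

View pics/c7.png

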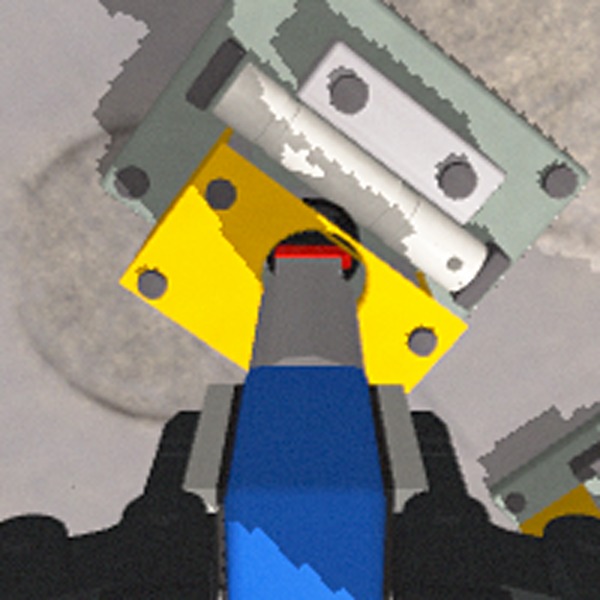

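```bash
python3 -m jog '-1.3 1.2 0 0 0 0 -1;-1.3 1.2 4 0 0 0 -1;-1.3 1.2 8 0 0 0 -1;-1.3 1.2 8 0 0 0 -1;-1.3 1.2 8 0 0 0 -1' ;python3 - <<'E'
from h import *
s,_=save('wrist','w7');print(s['eef_pos'],s['tool_rot'],s['force'],s['torque'],s['width'],s['qd'].round(3))
rel([563.2,174.2,119.6],np.radians(52.7),s)
d=load('w7')
cv2.imwrite('pics/c8.png',cv2.resize(d['image'][120:270,180:330],None,fx=4,fy=4,interpolation=cv2.INTER_CUBIC)[:,:,::-1])
E
```

```text
clock: 8.98
eef_pos: [563.2, 174.5, 149.2]
tool_rot: [-3.142, 0.0, 0.921]
force: [0.6, -0.8, -1.5]
width: 23.3
[563.22538088 174.50474353 149.22304468] [-3.14156992e+00  9.86898080e-05  9.20580502e-01] [ 0.58445002 -0.83389042 -1.45843691] [-0.00907613  0.00531872  0.01088344] 23.31554102257075 [ 0.001 -0.003 -0.001 -0.002  0.001  0.001 -0.001]
shift [-0.3  0.2 29.6] turn [-0.    0.01  0.05]
```

View pics/c8.png

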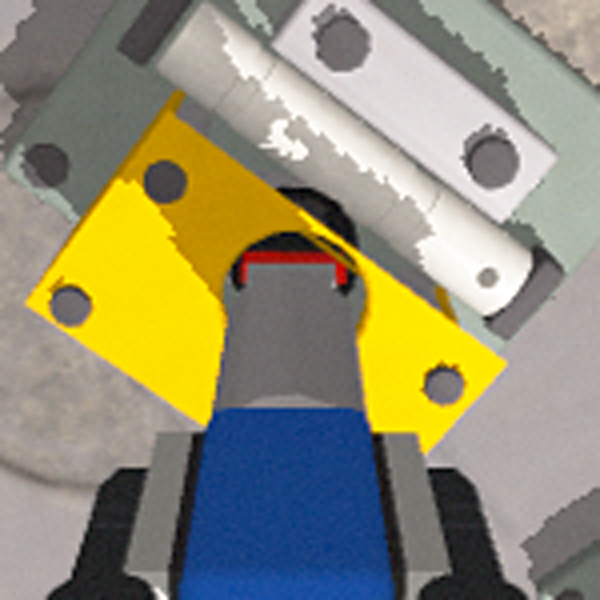

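Aligned: the bar at (293,262) in the crop shows evenly on both sides of the prong, with the shank inside the hole edge. Descending.

```bash
python3 -m jog '-0.3 0.2 5 0 0 0 -1;-0.3 0.2 10 0 0 0 -1;-0.3 0.2 15 0 0 0 -1;-0.3 0.2 17 0 0 0 -1;-0.3 0.2 17 0 0 0 -1' ; python3 -m jog '0 0 2 0 0 0 -1;0 0 4 0 0 0 -1;0 0 6 0 0 0 -1;0 0 6 0 0 0 -1'; python3 - <<'E'
from h import *
s=ctrl.read_state();print(s['eef_pos'],s['tool_rot'],s['force'],s['torque'])
E
```

```text
clock: 9.65
eef_pos: [563.1, 174.1, 132.1]
tool_rot: [-3.141, 0.0, 0.921]
force: [0.0, -0.0, -1.7]
width: 23.1
clock: 10.15
eef_pos: [563.1, 174.1, 126.1]
tool_rot: [-3.141, 0.0, 0.92]
force: [0.1, -0.5, -1.4]
width: 23.5
[563.05635456 174.11420043 126.11418326] [-3.14132693e+00  2.80031086e-04  9.20496983e-01] [ 0.14497444 -0.47546976 -1.4122172 ] [0.00273498 0.01931132 0.00600742]
```

Past the bar top with no contact force. The prongs are over the bar; continuing to about 1 mm above the disc.

```bash
python3 -m jog '0 0 2 0 0 0 -1;0 0 4 0 0 0 -1;0 0 4 0 0 0 -1';python3 -m jog '0 0 1 0 0 0 -1;0 0 1 0 0 0 -1'; python3 - <<'E'
from h import *
s,_=save('wrist','w8');print(s['eef_pos'],s['tool_rot'],s['force'],s['torque'])
d=load('w8')
cv2.imwrite('pics/c9.png',cv2.resize(d['image'][120:270,180:330],None,fx=4,fy=4,interpolation=cv2.INTER_CUBIC)[:,:,::-1])
E
```

```text
clock: 10.52
eef_pos: [563.0, 174.2, 122.1]
tool_rot: [-3.141, 0.0, 0.921]
force: [-0.0, 0.3, -1.5]
width: 23.2
clock: 10.78
eef_pos: [563.1, 174.1, 121.2]
tool_rot: [-3.141, 0.0, 0.921]
force: [-0.4, 0.3, -1.8]
width: 23.1
[563.14362159 174.14786895 121.23193452] [-3.14145224e+00  5.37087048e-05  9.20528737e-01] [-0.37449182  0.29676236 -1.76174184] [ 0.01119544 -0.03757453 -0.06042872]
```

View pics/c9.png

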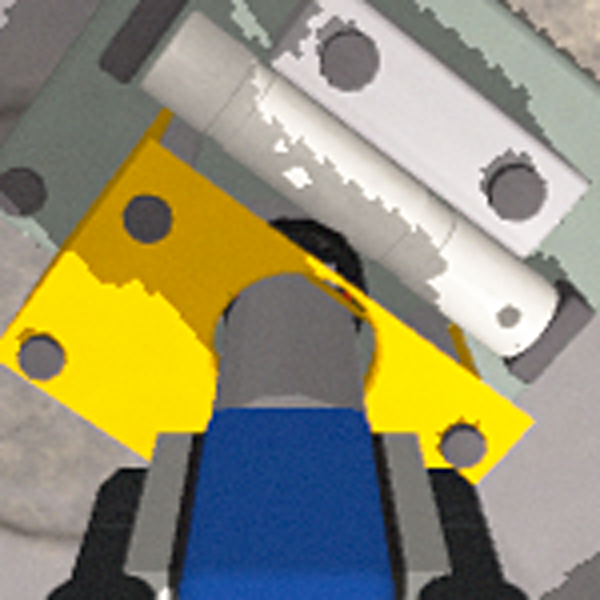

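```bash
python3 -m jog '0 0 0 0 0 3 -1;0 0 0 0 0 6 -1;0 -0.1 0 0 0 9 -1;0.1 -0.2 0 0 0 12 -1;0.1 -0.2 0 0 0 15 -1;0.1 -0.2 0 0 0 15 -1'; python3 - <<'E'
from h import *
s=ctrl.read_state();print(s['eef_pos'],s['tool_rot'],s['force'],s['torque'])
E
python3 -m jog '0 0 0 0 0 3 -1;0.1 -0.1 0 0 0 5 -1;0.1 -0.1 0 0 0 5 -1'; python3 - <<'E'
from h import *
s=ctrl.read_state();print(s['eef_pos'],s['tool_rot'],s['force'],s['torque'])
E
```

```text
clock: 11.58
eef_pos: [563.5, 175.0, 121.4]
tool_rot: [3.142, -0.001, 0.66]
force: [1.1, 2.9, -1.4]
width: 23.7
[563.45137437 175.04156732 121.38308003] [ 3.14158792e+00 -1.00573938e-03  6.59903284e-01] [ 1.13290551  2.92272989 -1.43712832] [ 0.39030882 -0.29198989  0.06018539]
clock: 11.95
eef_pos: [563.5, 175.1, 121.4]
tool_rot: [-3.141, -0.001, 0.572]
force: [1.7, 1.7, -1.6]
width: 23.2
[563.45825731 175.08581631 121.39940763] [-3.14144481e+00 -9.74325261e-04  5.72493036e-01] [ 1.67580488  1.7313602  -1.64179517] [ 0.64112357 -0.45291755  0.05936679]
```

```bash
python3 -m jog '0.7 0 0 0 0 2 -1;0.7 0 0 0 0 4 -1;0.7 0 0 0 0 6 -1;0.7 0 0 0 0 6 -1'; python3 - <<'E'
from h import *
s=ctrl.read_state();print(s['eef_pos'],s['tool_rot'],s['force'],s['torque'])
E
python3 -m jog '0 0 0 0 0 2 -1;0 -0.1 0 0 0 4 -1;0 -0.1 0 0 0 4 -1'; python3 - <<'E'
from h import *
s=ctrl.read_state();print(s['eef_pos'],s['tool_rot'],s['force'],s['torque'])
E
```

```text
clock: 12.45
eef_pos: [563.7, 175.2, 121.3]
tool_rot: [-3.141, -0.0, 0.467]
force: [0.3, 2.7, -0.4]
width: 23.4
[563.69072393 175.22577992 121.34838776] [-3.14127601e+00 -1.90697118e-04  4.66512126e-01] [ 0.26684708  2.71216691 -0.36702683] [ 0.88556925 -0.23133562  0.05475424]
clock: 12.82
eef_pos: [563.7, 175.3, 121.3]
tool_rot: [-3.141, -0.0, 0.397]
force: [2.1, 3.4, 0.0]
width: 23.4
[563.74747306 175.25346102 121.337676  ] [-3.14141588e+00 -2.65293711e-04  3.96587166e-01] [2.14646028 3.36325114 0.04688363] [ 0.99321717 -0.31253777  0.05627031]
```

```bash
cat > r.py <<'E'
from h import *
s=ctrl.read_state();print(s['eef_pos'].round(2),'yawdeg',np.degrees(s['tool_rot'][2]).round(2),s['force'].round(2),s['torque'].round(3),s['clock'])
E
python3 -m jog '0.5 -0.5 0 0 0 2 -1;0.6 -0.6 0 0 0 3 -1;0.6 -0.6 0 0 0 3 -1';python3 r.py
python3 -m jog '0 0 0 0 0 2 -1;0 0 0 0 0 3 -1;0 0 0 0 0 3 -1';python3 r.py
```

```text
clock: 13.2
eef_pos: [563.9, 175.4, 121.3]
tool_rot: [3.141, 0.0, 0.344]
force: [0.1, 2.6, 0.3]
width: 23.3
[563.93 175.45 121.34] yawdeg 19.72 [0.09 2.58 0.34] [ 0.692 -0.071  0.145] 13.2
clock: 13.58
eef_pos: [564.0, 175.6, 121.3]
tool_rot: [3.141, 0.0, 0.292]
force: [-0.4, 2.2, 0.7]
width: 23.4
[563.98 175.55 121.31] yawdeg 16.73 [-0.38  2.23  0.68] [ 0.52  -0.046  0.085] 13.575
```

```bash

python3 -m jog '0 -0.2 0 0 0 2 -1;0 -0.2 0 0 0 2 -1';python3 r.py
python3 -m jog '0 -0.2 0 0 0 2 -1;0 -0.2 0 0 0 2 -1';python3 r.py
```

```text
clock: 13.82
eef_pos: [564.0, 175.7, 121.3]
tool_rot: [3.141, -0.0, 0.257]
force: [1.9, 1.9, 0.5]
width: 23.5
[563.98 175.66 121.31] yawdeg 14.7 [1.86 1.89 0.49] [ 0.382 -0.081  0.088] 13.825
clock: 14.08
eef_pos: [564.0, 175.7, 121.3]
tool_rot: [3.141, -0.0, 0.222]
force: [1.0, 0.8, 0.3]
width: 23.3
[564.02 175.74 121.32] yawdeg 12.7 [0.97 0.84 0.3 ] [ 0.166 -0.18   0.122] 14.075
```

```bash

python3 -m jog '0 0 0 0 0 0 -1';python3 r.py
python3 -m jog '0 0 0 0 0 1.5 -1;0 0 0 0 0 1.5 -1';python3 r.py
python3 - <<'E'
from h import *
s,_=save('wrist','w9')
d=load('w9')
cv2.imwrite('pics/c10.png',cv2.resize(d['image'][100:290,160:350],None,fx=3,fy=3,interpolation=cv2.INTER_CUBIC)[:,:,::-1])
E
```

```text
clock: 14.2
eef_pos: [564.0, 175.8, 121.3]
tool_rot: [3.141, -0.0, 0.222]
force: [0.9, 1.0, 1.8]
width: 23.3
[563.99 175.77 121.31] yawdeg 12.74 [0.89 1.02 1.8 ] [ 0.085 -0.206  0.097] 14.2
clock: 14.45
eef_pos: [564.0, 175.8, 121.3]
tool_rot: [3.141, -0.0, 0.196]
force: [1.3, -0.5, 1.2]
width: 22.9
[564.01 175.82 121.33] yawdeg 11.21 [ 1.33 -0.46  1.17] [-0.021 -0.257  0.053] 14.45
```

View pics/c10.png

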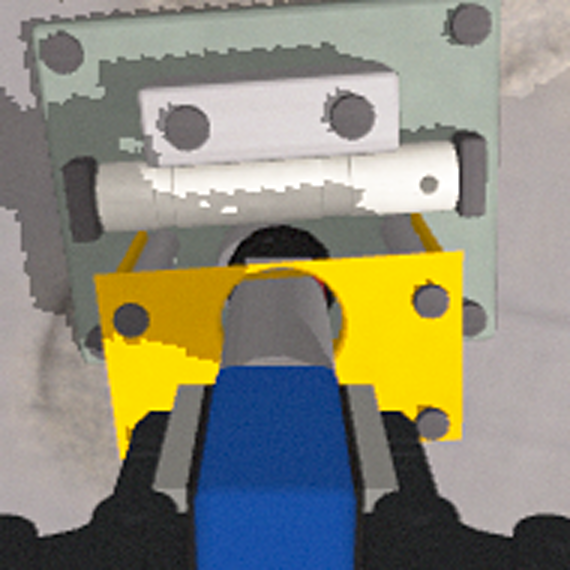

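Key in the bar, shaft at (275,195) still clear of the jaw. Continuing in small turns.

```bash

for i in 1; do python3 -m jog '0 0 0 0 0 2 -1;0 0 0 0 0 2 -1' >/dev/null;python3 r.py; python3 -m jog '0 0 0 0 0 2 -1;0 0 0 0 0 2 -1'>/dev/null;python3 r.py;  done
```

```text
[564.03 175.87 121.31] yawdeg 9.2 [ 1.79 -0.05  0.66] [-0.179 -0.38   0.134] 14.75
[564.06 175.93 121.33] yawdeg 7.21 [ 0.83 -0.72  0.16] [-0.223 -0.461  0.103] 15.0
```

```bash

python3 -m jog '0 0 0 0 0 2 -1;0 0 0 0 0 2 -1' >/dev/null;python3 r.py
```

```text
[564.06 176.01 121.34] yawdeg 5.21 [ 2.4  -0.97  0.63] [-0.234 -0.511  0.08 ] 15.25
```

```bash

python3 -m jog '0 0 0 0 0 2 -1;0 0 0 0 0 2 -1' >/dev/null;python3 r.py
```

```text
[564.06 176.04 121.33] yawdeg 3.21 [ 3.03 -1.89 -0.29] [-0.304 -0.637  0.079] 15.5
```

```bash

python3 -m jog '0.4 0.3 0 0 0 1.5 -1;0.4 0.3 0 0 0 2 -1' >/dev/null;python3 r.py
```

```text
[564.22 175.99 121.32] yawdeg 1.2 [ 1.47 -1.25  0.54] [-0.161 -0.486  0.078] 15.75
```

```bash

python3 -m jog '0 0 0 0 0 2 -1;0 0 0 0 0 2 -1' >/dev/null;python3 r.py
```

```text
[564.26 176.   121.31] yawdeg -0.78 [ 0.76 -0.36  2.19] [-0.099 -0.45   0.046] 16.0
```

```bash

python3 -m jog '0 0 0 0 0 2 -1;0 0 0 0 0 2 -1' >/dev/null;python3 r.py
```

```text
[564.28 176.   121.31] yawdeg -2.78 [ 2.12 -0.33  1.72] [-0.05 -0.49  0.17] 16.25
```

```bash

python3 -m jog '0 0 0 0 0 0 -1' >/dev/null;python3 r.py;python3 -m jog '0 0 0 0 0 1 -1;0 0 0 0 0 1 -1' >/dev/null;python3 r.py
python3 - <<'E'
from h import *
s,_=save('wrist','w10')
d=load('w10')
cv2.imwrite('pics/c11.png',cv2.resize(d['image'][100:290,160:350],None,fx=3,fy=3,interpolation=cv2.INTER_CUBIC)[:,:,::-1])
E
```

```text
[564.26 176.   121.32] yawdeg -2.74 [ 1.23 -0.1   1.43] [-0.016 -0.501  0.096] 16.375
[564.27 176.02 121.32] yawdeg -3.76 [1.35 0.86 1.22] [ 0.006 -0.494  0.202] 16.625
```

View pics/c11.png

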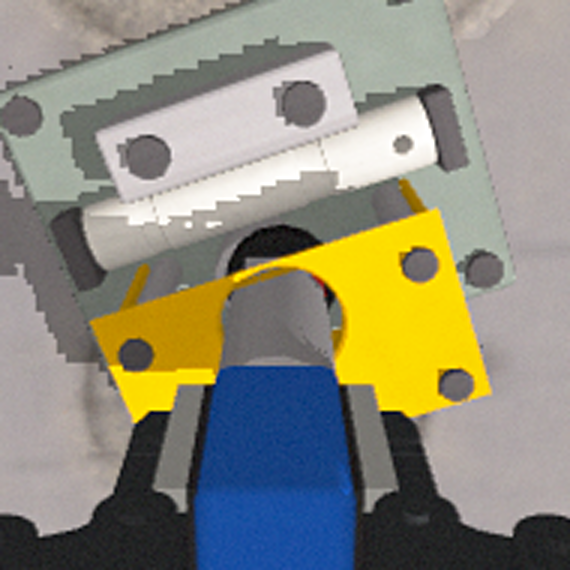

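Shaft at (265,185) now appears against the jaw, and torque is rising.

```bash

python3 -m jog '0 0 0 0 0 0 -1' >/dev/null;python3 r.py;python3 -m jog '0 0 0 0 0 0 -1' >/dev/null;python3 r.py;python3 -m jog '0 0 0 0 0 0 -1' >/dev/null;python3 r.py
python3 -m jog '0 0 0 0 0 1 -1;0 0 0 0 0 1 -1' >/dev/null;python3 r.py; python3 -m jog '0 0 0 0 0 0 -1' >/dev/null;python3 r.py; python3 -m jog '0 0 0 0 0 0 -1' >/dev/null;python3 r.py
```

```text
[564.27 176.   121.31] yawdeg -3.74 [ 2.45 -0.31  1.2 ] [ 0.082 -0.478  0.213] 16.8
[564.28 175.97 121.32] yawdeg -3.75 [1.17 0.01 1.83] [ 0.08  -0.472  0.181] 16.925
[564.31 175.98 121.32] yawdeg -3.75 [0.88 0.39 1.58] [ 0.071 -0.452  0.22 ] 17.05
[564.28 175.96 121.3 ] yawdeg -4.76 [1.67 0.72 1.75] [ 0.198 -0.479  0.253] 17.3
[564.28 175.98 121.29] yawdeg -4.75 [1.12 1.33 1.85] [ 0.173 -0.435  0.194] 17.425
[564.29 175.96 121.3 ] yawdeg -4.75 [2.38 1.47 1.76] [ 0.22  -0.509  0.26 ] 17.55
```

```bash

python3 -m jog '0 0 0 0 0 1 -1;0 0 0 0 0 1 -1' >/dev/null;python3 r.py; python3 -m jog '0 0 0 0 0 0 -1' >/dev/null;python3 r.py; python3 -m jog '0 0 0 0 0 0 -1' >/dev/null;python3 r.py
```

```text
[564.31 175.96 121.31] yawdeg -5.76 [2.48 1.22 1.87] [ 0.306 -0.455  0.332] 17.8
[564.29 175.94 121.3 ] yawdeg -5.75 [0.86 1.71 1.96] [ 0.299 -0.454  0.278] 17.925
[564.28 175.94 121.3 ] yawdeg -5.75 [ 2.14 -0.11  2.53] [ 0.339 -0.515  0.294] 18.05
```

Torque about 0.30 N m: snug. I back the key off to the middle of its slack and check that the moment vanishes, then draw it out.

```bash

python3 -m jog '0 0 0 0 0 -3 -1;0 0 0 0 0 -6 -1;0 0 0 0 0 -9 -1;0 0 0 0 0 -9 -1' >/dev/null;python3 r.py; python3 -m jog '0 0 0 0 0 0 -1' >/dev/null;python3 r.py
```

```text
[563.64 175.4  120.84] yawdeg 3.16 [ 1.14 -0.39 -0.33] [-0.027 -0.263 -0.014] 18.55
[563.65 175.48 120.86] yawdeg 3.16 [ 1.25  0.12 -2.96] [-0.049 -0.277  0.028] 18.675
```

```bash

python3 -m jog '0 0 -3 0 0 0 -1;0 0 -6 0 0 0 -1;0 0 -9 0 0 0 -1;0 0 -12 0 0 0 -1;0 0 -12 0 0 0 -1' >/dev/null;python3 r.py; python3 -m jog '0 0 -10 0 0 0 -1;0 0 -22 0 0 0 -1;0 0 -34 0 0 0 -1;0 0 -46 0 0 0 -1;0 0 -46 0 0 0 -1'>/dev/null;python3 r.py
python3 - <<'E'
from h import *
s,_=save('wrist','w11')
d=load('w11')
cv2.imwrite('pics/c12.png',cv2.resize(d['image'][60:330,100:400],None,fx=2.2,fy=2.2,interpolation=cv2.INTER_CUBIC)[:,:,::-1])
P=pts(d);im=d['image'];hsv=cv2.cvtColor(im,cv2.COLOR_RGB2HSV)
red=((hsv[...,0]<8)|(hsv[...,0]>172))&(hsv[...,1]>150)&(np.hypot(P[...,0]-564,P[...,1]-175)<15)
q=P[red];e=np.cov(q[:,:2].T);w,v=np.linalg.eigh(e);print(len(q),q.mean(0),'bar deg',np.degrees(np.arctan2(v[1,1],v[0,1]))%180)
E
```

```text
[564.37 175.91 133.59] yawdeg 3.25 [ 0.12 -0.61 -0.51] [-0.046 -0.026 -0.027] 19.3
[565.03 175.93 180.59] yawdeg 3.25 [-0.51  0.14 -1.14] [0.001 0.002 0.018] 19.925
181 [564.79448526 174.62157281  53.65626942] bar deg 99.38166659258992
```

View pics/c12.png

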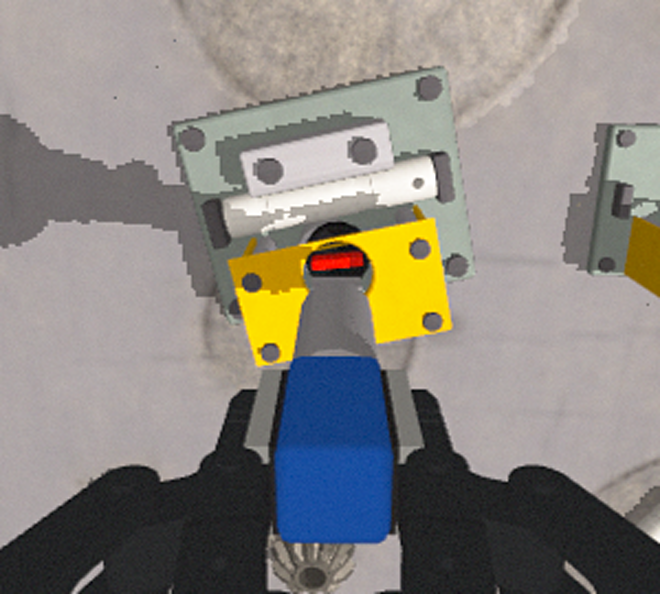

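Key free; bar stays at about 99° (near the shaft line), shaft lying against the jaw. Returning the key.

```bash
python3 - <<'E'
from h import *
d=load('w11');P=pts(d);im=d['image']
A=np.linalg.inv(T(d['pos'],d['rot'])); Q=P@A[:3,:3].T+A[:3,3]
hsv=cv2.cvtColor(im,cv2.COLOR_RGB2HSV)
b=(abs(Q[...,0])<25)&(abs(Q[...,1])<20)&(hsv[...,1]<100)&(Q[...,2]>8)&(Q[...,2]<80)
q=Q[b]
for z in range(8,80,8):
    k=q[(q[:,2]>=z)&(q[:,2]<z+8)]
    if len(k): print(z,len(k),k[:,0].max().round(1),k[:,1].min().round(1),k[:,1].max().round(1))
rel([574,-189,180],np.radians(94.8))
E
```

```text
8 179 13.1 -11.2 12.3
16 171 13.1 -12.1 12.7
24 162 12.9 -12.0 13.2
32 135 12.9 -11.8 12.4
40 118 13.0 -11.6 12.8
48 109 12.8 -11.8 12.4
56 53 12.7 -11.5 11.2
64 45 10.1 -7.8 9.4
72 13 9.4 -7.9 8.6
shift [-11.2 365.   -0.4] turn [ 2.000e-02 -6.000e-02 -9.154e+01]
```

```bash
python3 -m jog '-1 40 0 0 0 -10 -1;-3 85 0 0 0 -20 -1;-4 130 0 0 0 -30 -1;-5 175 0 0 0 -40 -1;-7 220 0 0 0 -50 -1;-8 265 0 0 0 -60 -1;-10 310 0 0 0 -70 -1;-11 350 0 0 0 -80 -1'; python3 - <<'E'
from h import *
rel([574.8,-188.3,140],np.radians(94.8))
E
```

```text
clock: 20.98
eef_pos: [572.5, -176.1, 178.8]
tool_rot: [-3.141, 0.0, 1.458]
force: [-0.3, -0.5, -0.9]
width: 23.4
shift [-11.9   3.7  38.8] turn [ -0.06   0.   -11.28]
```

```bash
python3 -m jog '-6 2 0 0 0 -6 -1;-12 3 10 0 0 -11.3 -1;-12 3 20 0 0 -11.3 -1;-12 3 26 0 0 -11.3 -1;-12 3 26 0 0 -11.3 -1;-12 3 26 0 0 -11.3 -1;-12 3 26 0 0 -11.3 -1'; python3 - <<'E'
from h import *
s,_=save('wrist','w12')
rel([574.8,-188.3,125],np.radians(94.8),s)
d=load('w12')
cv2.imwrite('pics/c13.png',cv2.resize(d['image'][100:300,150:350],None,fx=3,fy=3,interpolation=cv2.INTER_CUBIC)[:,:,::-1])
P=pts(d); q=P[:260].reshape(-1,3); q=q[(abs(q[:,2]-46)<3)&(np.linalg.norm(q[:,:2]-[575,-188],axis=1)<50)];print(cv2.minAreaRect(q[:,:2].astype(np.float32)))
E
```

```text
clock: 21.85
eef_pos: [575.0, -186.4, 153.6]
tool_rot: [3.141, 0.0, 1.65]
force: [-0.8, 0.6, -1.4]
width: 23.6
shift [-1.9 -0.3 28.6] turn [ 0.03  0.02 -0.25]
((575.23095703125, -188.34767150878906), (64.75718688964844, 64.13017272949219), 70.7490234375)
```

View pics/c13.png

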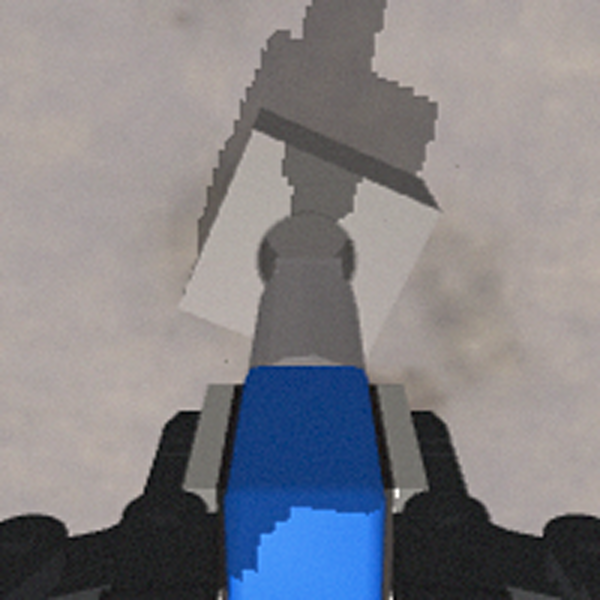

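Key tip at (308,258) in the crop over the hole at (308,250), centred sideways. Lowering with a 1.9 mm correction.

```bash
python3 -m jog '-1.8 -0.2 5 0 0 0 -1;-1.8 -0.2 15 0 0 0 -1;-1.8 -0.2 25 0 0 0 -1;-1.8 -0.2 25 0 0 0 -1;-1.8 -0.2 25 0 0 0 -1'; python3 - <<'E'
from h import *
s,_=save('wrist','w13');print(s['force'])
rel([574.8,-188.3,80],np.radians(94.8),s)
d=load('w13')
cv2.imwrite('pics/c14.png',cv2.resize(d['image'][120:270,180:330],None,fx=4,fy=4,interpolation=cv2.INTER_CUBIC)[:,:,::-1])
E
```

```text
clock: 22.52
eef_pos: [574.7, -188.4, 128.2]
tool_rot: [-3.141, 0.0, 1.65]
force: [0.2, -0.5, -0.8]
width: 23.3
[ 0.2207652  -0.47653209 -0.7984741 ]
shift [ 0.1  0.1 48.2] turn [-0.01  0.   -0.26]
```

View pics/c14.png

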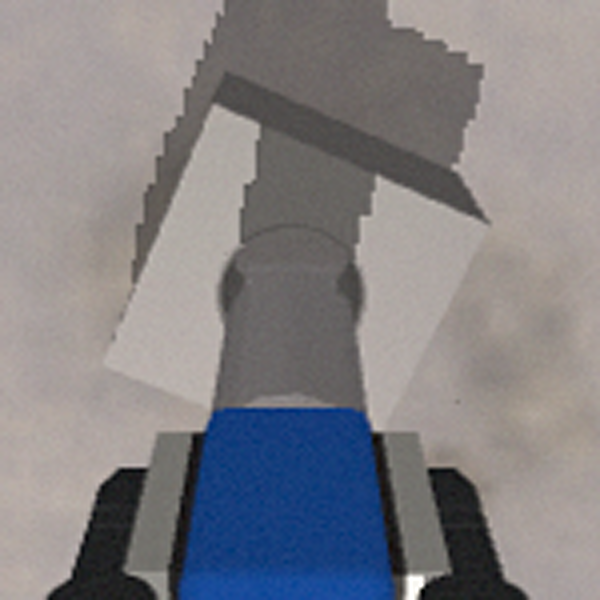

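Tip at (293,270) centred in the hole. Lowering on in stages.

```bash
python3 -m jog '0 0 6 0 0 0 -1;0 0 12 0 0 0 -1;0 0 18 0 0 0 -1;0 0 18 0 0 0 -1'>/dev/null; python3 r.py;
```

```text
[ 574.17 -188.08  109.57] yawdeg 94.55 [-0.14  0.68 -1.99] [-0.037  0.006  0.034] 23.075
```

```bash
python3 -m jog '0 0 7 0 0 0 -1;0 0 14 0 0 0 -1;0 0 21 0 0 0 -1;0 0 26 0 0 0 -1;0 0 26 0 0 0 -1'>/dev/null; python3 r.py;
```

```text
[ 574.25 -188.19   83.73] yawdeg 94.54 [ 0.39  0.41 -0.92] [ 0.001 -0.023 -0.009] 23.7
```

```bash
python3 -m jog '0 0 1 0 0 0 -1;0 0 2 0 0 0 -1;0 0 2 0 0 0 -1'>/dev/null; python3 r.py;python3 -m jog '0 0 1 0 0 0 -1;0 0 1 0 0 0 -1'>/dev/null; python3 r.py
```

```text
[ 574.66 -188.3    82.39] yawdeg 94.55 [-0.31  0.24 -0.78] [-0.007 -0.021  0.035] 24.075
[ 574.53 -188.25   81.23] yawdeg 94.55 [ 0.06 -0.7  -1.34] [0.034 0.001 0.005] 24.325
```

```bash
python3 -m jog '0 0 0.7 0 0 0 -1;0 0 0.7 0 0 0 -1'>/dev/null; python3 r.py
```

```text
[ 574.55 -188.26   80.5 ] yawdeg 94.54 [-0.32 -0.68 -1.37] [ 0.033  0.001 -0.016] 24.575
```

```bash
python3 -m jog '0 0 0.7 0 0 0 -1;0 0 0.7 0 0 0 -1'>/dev/null; python3 r.py;python3 -m jog '0 0 0.6 0 0 0 -1;0 0 0.6 0 0 0 -1'>/dev/null; python3 r.py
```

```text
[ 574.56 -188.28   79.81] yawdeg 94.55 [ 0.28 -0.41 -2.26] [-0.011 -0.009  0.014] 24.825
[ 574.67 -188.32   79.65] yawdeg 94.54 [-0.87  0.39  3.37] [ 0.063  0.305 -0.01 ] 25.075
```

Seated on the floor (light contact, about 5 N). Release and rise.

```bash
python3 -m jog '0 0 0 0 0 0 0;0 0 0 0 0 0 0.5;0 0 0 0 0 0 1;0 0 0 0 0 0 1;0 0 0 0 0 0 1;0 0 0 0 0 0 1;0 0 0 0 0 0 1'; python3 -m jog '0 0 -10 0 0 0 1;0 0 -35 0 0 0 1;0 0 -60 0 0 0 1;0 0 -90 0 0 0 1;-30 0 -110 0 0 0 1;-60 0 -110 0 0 0 1;-60 0 -110 0 0 0 1;-60 0 -110 0 0 0 1'; python3 - <<'E'
from h import *
s,d=save('wrist','w14'); s2,_=save('side','s14');save('top','t14')
d=load('w14')
P=pts(d);im=d['image'];hsv=cv2.cvtColor(im,cv2.COLOR_RGB2HSV)
m=(hsv[...,0]>100)&(hsv[...,0]<130)&(hsv[...,1]>140)&(np.hypot(P[...,0]-575,P[...,1]+188)<30)
q=P[m];t=q[q[:,2]>118];print(len(t),np.median(t,0),np.percentile(t[:,2],[5,50,95]),cv2.minAreaRect(t[:,:2].astype(np.float32)))
print(np.polyfit(*(t-t.mean(0))[:,[0,2]].T,1),np.polyfit(*(t-t.mean(0))[:,[1,2]].T,1))
c=load('t14')['image'][140:240,150:370]; cv2.imwrite('pics/c15.png',cv2.resize(c,None,fx=3.6,fy=3.6,interpolation=cv2.INTER_CUBIC)[:,:,::-1])
E
```

```text
clock: 25.95
eef_pos: [574.6, -188.3, 79.3]
tool_rot: [3.142, 0.0, 1.65]
force: [1.4, 0.6, 0.2]
width: 85.3
clock: 26.95
eef_pos: [579.3, -247.1, 189.4]
tool_rot: [-3.141, -0.001, 1.65]
force: [-0.9, -0.7, 0.2]
width: 85.3
952 [ 574.26871787 -186.86315413  121.036896  ] [119.4536372  121.036896   122.25597585] ((573.8621826171875, -181.8170166015625), (23.073984146118164, 33.65225601196289), 4.762354850769043)
[-5.32231931e-03 -2.63749025e-14] [ 9.58474031e-02 -2.88148140e-14]
```

View pics/w14.png

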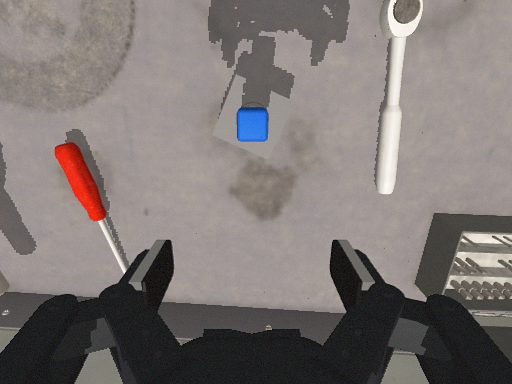

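View pics/s14.png

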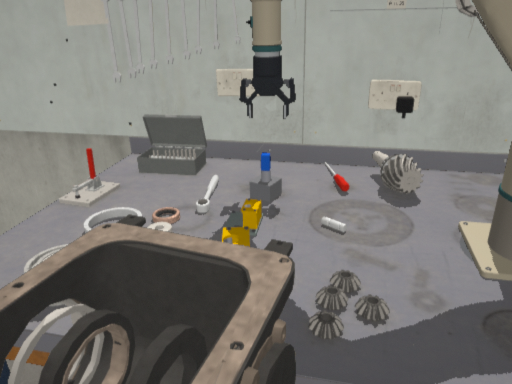

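Key handle at (252,124) stands upright in the holder with its top at 121.0 mm, the same as at the start. I check the shaft-to-jaw contact from the earlier picture.

```bash
python3 - <<'E'
from h import *
for t in('w1','w11'):
    d=load(t);P=pts(d);y=np.radians(15.2);Rf=np.array([[np.cos(y),-np.sin(y)],[np.sin(y),np.cos(y)]])
    X=(P[...,:2]-[564,174.9])@Rf; z=P[...,2]
    jaw=(abs(X[...,1])<33)&(X[...,0]>25)&(X[...,0]<65)&(abs(z-42)<2)
    print(t,'jaw x range',np.percentile(X[jaw][:,0],[1,99]))
    sh=(abs(X[...,1])<45)&(X[...,0]>15)&(X[...,0]<38)&(z>24)&(z<36.5)&(X[...,0]<np.percentile(X[jaw][:,0],1)-1)
    # circle fit radius 10.5, z centre 22.5
    xs,zs=X[sh][:,0],z[sh]; from scipy.optimize import least_squares
    r=least_squares(lambda p:np.hypot(xs-p[0],zs-p[1])-10.5,[27,22.5],loss='soft_l1',f_scale=.5); print(len(xs),r.x,'gap',np.percentile(X[jaw][:,0],1)-r.x[0]-10.5)
E
```

```text
w1 jaw x range [35.76396171 57.26079584]
685 [23.02770805 22.66447086] gap 2.236253659932558
w11 jaw x range [35.72533176 57.20005613]
1386 [24.84212105 22.71710898] gap 0.3832107082113474
```

```bash
python3 - <<'E'
from h import *
print(ctrl.finish_job())
E
```

```text
the job is handed in; nothing more can be done
None
```

The shaft is clamped and the key is standing back in its holder; I handed the job in at about 27 s of the 69 s allowed.

**What I did:** I took the key from its holder, put it through the guard hole and fitted it over the red bar. I turned it about 58° clockwise, until the wrist moment held at about 0.30 N m, against some 0.08 N m while turning free. I then backed it off inside its slack until the moment was about zero, drew it out, seated it in the holder, let go and moved clear.

**Last checks:**
- **Key:** its top is at 121.0 mm, the same as before I took it, and it stands upright. I stopped lowering at a light floor contact of about 5 N.
- **Shaft:** its gap to the back jaw went from about 2.2 mm to 0.1–0.4 mm, which is within the measuring error of contact. I measured this just after drawing the key out, not again at the end.
- **Bar:** it stayed near the shaft's line, at about 99° in world axes against 105°.
- **Forces:** sideways forces on the key at my readings stayed under about 4 N.
- **Bystanders:** none was touched, as far as the pictures show.

**Disagreements:** the moment readings scattered by about ±0.04 N m, with a single peak of 0.33. The key slipped about 1 mm in the grip while turning; I allowed for that when putting it back.

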